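# Let a hinge pin out of the wide pedal-lift dispenser

### The arm

A 6-joint arm with a two-finger parallel gripper is mounted at the origin on the work surface. World frame = base frame: x ahead of the robot, y to its left, z up, the work surface at z = 0. Lengths are in m, angles in rad, forces in N, time in s.
With the tool pointing down it reaches from about 0.425 to 0.95 m from the base axis. Payload 3.5 kg.
Tool frame: the origin (TCP) lies on the centre line of the jaws, within the pads' length; the fingertips stand 14 mm ahead of it and the grasp point (between the pads) lies 5 mm behind it (ctrl.finger_overhang is the distance from the TCP to the fingertips, in m); z points along the fingers, y is the line along which they close (so a half turn about z gives the same grasp; the last joint's range is limited). The gripper opens to 85 mm and grips with 20 to 120 N. Pads are 22 mm wide; open, the fingers measure 114 mm over their backs; the gripper's body (76 mm by 85 mm) begins 54 mm behind the grasp point. The pads swing forward as they close: fully open they stand 13 mm farther back than shut.
Start: joints at [-1.396, 0.286, 1.577, -0, 1.279, -0.15], TCP at [0.215, -0.64, 0.245] pointing down, gripper open.
Joint ranges: [-2.77, 2.77], [-0.9, 2.22], [0.21, 2.48], [-1.53, 4.67], [0.24, 2.81], [-2.84, 2.84]. Speed limits (rad/s): [2.79, 2.79, 3.14, 3.14, 3.14, 3.14].

### API

Orientations are given as a unit quaternion [x, y, z, w].
In Python, from plant import ctrl gives the robot as it stands.
- The arm moves only by the tool send_rows, never from a script. Its argument "moves" is text: rows parted by semicolons, each of 7 numbers parted by spaces: the turn, a rotation vector about the tool's x, y, z in units of 360 degrees (1.0 is 360 degrees), then the shift along the tool's x, y, z in units of 20 cm (1.0 is 20 cm), then the gripper's target within -1 to 1 (fully open at 1, half-way at 0, shut at -1). A call has 1 to 12 rows; each row is the pose to reach, as a shift and turn from the pose commanded when the call began, along the tool's axes at that moment, turning the shorter way round; what a row does not reach only later rows make up. A row lasts 1/8 s, in which the tool goes at most 62.5 mm and 10.7 degrees, less where a joint would pass 70% of its speed; a pose out of reach is approached as far as the arm can. A call with a number of a shift or a turn outside -1 to 1 is refused whole. A call with a gripper value outside its range is refused whole. The fingers move at their own pace and stop on an object; "newtons" is the grip in N (left out, the last holds). Time passes only in rows, so rows that repeat a pose let the fingers close. It gives the time, the measured TCP pose, the force, the opening and the grip force at its end, in the units of the state.
- ctrl.get_state(): the state, without advancing time (a new reading comes with each control period).
- ctrl.read_camera(name): name is "side" or "top"; returns a dict with "image" (384x512x3 uint8, red, green, blue), "fovy" (degrees; the focal length in pixels is half the picture's height over the tangent of half this angle, whatever the lens; pixels are square), "cx", "cy" (the principal point, pixels), "extrinsics" (4x4, takes a point from camera to world coordinates). Camera axes: x right, y up, looking along -z (the intrinsics and any distortion apply to the point x, -y, -z); pixel columns grow to the right and rows downward; lengths in m; the calibration is good to about 2 mm. A picture is of the moment at which its call begins. There is no depth.
- ctrl.sign_off(): hands the job in; it is judged then, once.
The state is a dict: "time": time; "qpos": joint angles; "dq": joint speeds; "joint_efforts": joint torques, N m; "eef_pos": TCP position; "tcp_rot": TCP orientation; "contact_force": force on the tool from outside, world axes, zero at the start; "wrist_torque": the same for the moment, N m; "opening": opening from 0.0 (shut) to 1.0 (fully open); "finger_force": force on a finger pad.
Only numpy, scipy, OpenCV 4.12 (cv2) and the standard library are available. Lean on these libraries where they do the work, as an engineer would, in place of code of your own. Each camera call takes 0.05 s, during which the arm holds its last target. There are 200 camera calls.

### The job

Let the hinge pin out of the wider of the two pedal-lift dispensers: press its pedal fully down so that the lid rises and the pin rolls out into the trough, then ease the pedal slowly back up so that the lid comes down softly and is shut. Leave the narrow dispenser shut.

Things in the scene. Friction and masses are not known exactly. Their poses are not given: they have to be found in the camera images.
- wide_dispenser: Wooden pedal-lift dispenser fixed to the counter, 126 mm wide (y), 130 tall. Origin on the counter under the box; x runs from pedal to outlet, z up. Box x -67 to 60 mm. Pedal pad 50 x 60 mm, dark steel: top centre at (-180, 0, 60) mm at rest, level. It turns about a line along y at x -80, z 50 mm; fully down (0.30 rad, at a stop) the pad centre is 30 mm lower, tilted 17 degrees.
- wide_lid (a joint): Its brass-framed clear lid with front flap, hinged at the pedal side and linked to the pedal: 0 = shut, 0.57 rad = fully raised, 1.9 times the pedal's angle. A spring lifts the pedal: about 4 N at the pad at rest, 8 to 11 N fully down; let go, it snaps up and the lid slams. Soft means under 2.5 rad/s: the pad rising slower than 130 mm/s at every moment.
- hinge_pin: Round brass pin, 16 mm thick, 90 mm long along its own y, origin at its middle. It lies on a slope behind the lid's flap and rolls out by itself within 1 s of the lid being raised, into the open trough: x 53 to 119 mm inside in the dispenser's frame, 110 mm wide, floor 15 mm and rim 45 mm above the counter.
- narrow_lid (a joint): Lid of the other dispenser, of the same shape and materials but only 76 mm wide and holding a short bush (42 mm), standing to the left or right of the wide one, with its own pedal: 0 = shut, positive = raised. It must stay shut.

How it is judged:
By the outcome, as a careful person would: the job done as asked, in the order asked, and still so for the second after the job is handed in, with the robot touching nothing.
It also fails if it takes over 32 s, if anything falls off the work surface, if the arm or the gripper's body presses on something with over 40 N, if the wrist force passes 120 N, or if a joint passes its speed limit or range.

## Working session

There is one attempt and no reset: what is moved stays moved. The work goes in short steps, Python scripts to look and compute and a tool call to move; the robot and the scene stay as the last step left them, time stands still between calls to the robot, and variables do not carry over. Pictures are saved under pics/ and viewed, at most 10 in all, crops included, and the job is handed in when it is done.

Besides the shell and the picture viewer there is one more tool, called after "Request:" by a JSON object that holds its "api" and its "payload". send_rows: Moves the arm, as the interface text tells. Its arguments: {"type":"object","properties":{"moves":{"type":"string"},"newtons":{"type":"number"}},"required":["moves"]}

```bash
mkdir -p pics
python3 - <<'E'
from plant import ctrl
import cv2,pickle
for n in("top","side"):
    c=ctrl.read_camera(n); cv2.imwrite(f"pics/{n}0.png",cv2.resize(c["image"][:,:,::-1],(800,600),interpolation=cv2.INTER_CUBIC))
    pickle.dump(c,open(f"{n}.pkl","wb")); print(n,{k:v for k,v in c.items() if k!="image"})
s=ctrl.get_state();print(s)
E
```

```text
top {'fovy': 46.989911340329954, 'cx': 257.1699124272629, 'cy': 187.69533775585862, 'extrinsics': array([[-0.01148269,  0.9911752 , -0.13206008,  0.54561   ],
       [-0.99992407, -0.01079135,  0.00594956, -0.01019176],
       [ 0.00447195,  0.13211837,  0.99122386,  0.93784046],
       [ 0.        ,  0.        ,  0.        ,  1.        ]])}
side {'fovy': 43.692628099975906, 'cx': 254.59895525322207, 'cy': 189.12746149352552, 'extrinsics': array([[-0.71907809,  0.5344281 , -0.44419961,  0.19263705],
       [-0.69492365, -0.55042429,  0.46272478,  0.49031495],
       [ 0.00279487,  0.64142007,  0.76718478,  0.91489493],
       [ 0.        ,  0.        ,  0.        ,  1.        ]])}
{'time': 0.1, 'qpos': array([-1.39601492e+00,  2.87096836e-01,  1.57801859e+00,  1.86961050e-05,
        1.27861236e+00, -1.50008777e-01]), 'dq': array([ 0.00044572, -0.00213651, -0.00262613,  0.00067281,  0.00045204,
       -0.00109007]), 'joint_efforts': array([ 1.27673182e-03, -4.07294869e+01, -2.93698257e+01, -1.21851017e-04,
        3.39444006e-03, -4.74807308e-06]), 'eef_pos': array([ 0.21532703, -0.63914188,  0.2440788 ]), 'tcp_rot': array([ 9.86842745e-01,  1.61679487e-01, -4.27461910e-06, -1.06759810e-03]), 'contact_force': array([ 0.51455969, -0.70225225,  0.19932903]), 'wrist_torque': array([-0.02825663, -0.04621412,  0.02699114]), 'finger_force': 0.0, 'opening': 0.9943890591234774}
```

View pics/top0.png

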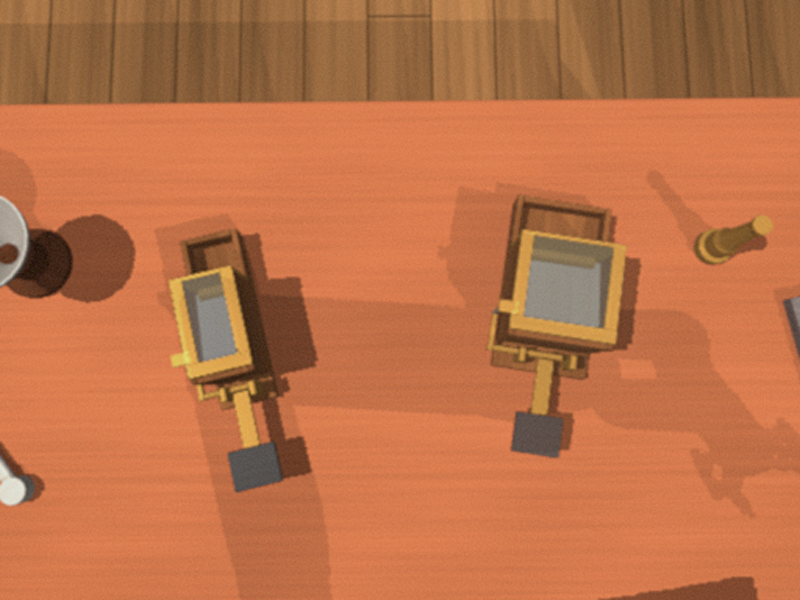

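View pics/side0.png

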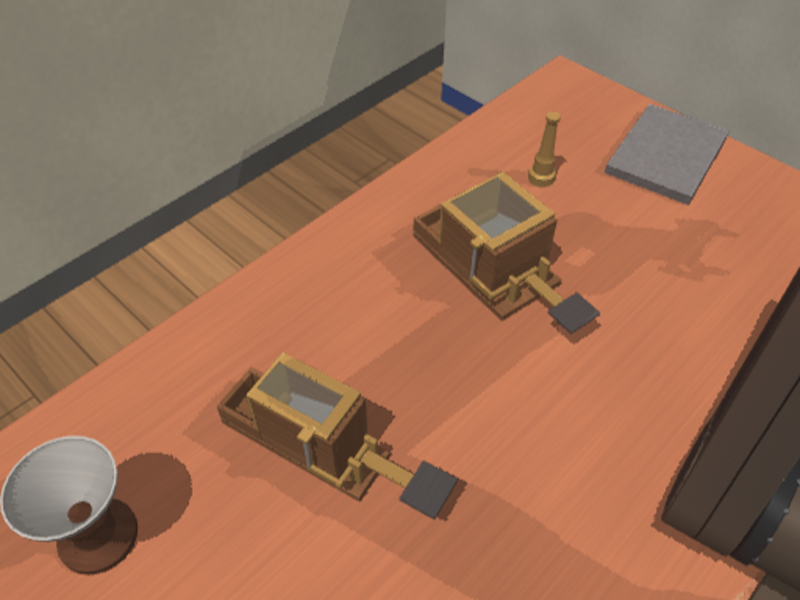

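The wide dispenser is the right one in the top picture: its pad is centred near (538,434) in the 800x600 top view and (575,313) in the side view. The lid spans about (510–625, 230–350). The narrow one stands on the left, well clear.

```bash
cat > h.py <<'E'
import pickle,numpy as np
def ray(n,u,v,z):
    c=pickle.load(open(f"{n}.pkl","rb"));f=192/np.tan(np.radians(c["fovy"]/2));E=c["extrinsics"]
    u,v=(u+.5)/1.5625-.5,(v+.5)/1.5625-.5
    d=E[:3,:3]@np.array([(u-c["cx"])/f,-(v-c["cy"])/f,-1]);o=E[:3,3]
    return o+d*(z-o[2])/d[2]
E
python3 - <<'E'
from h import *
np.set_printoptions(precision=4,suppress=True)
T=[(517,411),(565,416),(558,457),(512,450)];S=[(577,292),(600,312),(574,333),(549,315)]
for n,P in(("top",T),("side",S)):
    W=np.array([ray(n,*p,.06) for p in P]);print(n,W.mean(0),W[:,:2].tolist(),np.linalg.norm(np.roll(W,-1,0)-W,axis=1))
# lid top outer corners z~.13
L=np.array([ray("top",*p,.13) for p in [(523,230),(625,244),(614,351),(510,336)]]);print(L,np.linalg.norm(np.roll(L,-1,0)-L,axis=1))
R=np.array([ray("top",*p,.045) for p in [(516,196),(611,210)]]);print(R)
# hinge-line posts & narrow pad
print(ray("top",255,467,.06))
c=L.mean(0); 
from scipy.spatial.transform import Rotation as Q
from plant import ctrl
s=ctrl.get_state();print(Q.from_quat(s["tcp_rot"]).as_matrix(),s["eef_pos"])
E
```

```text
top [ 0.4843 -0.1834  0.06  ] [[0.5122194359940645, -0.15801755529396402], [0.505329742517647, -0.2180878765749098], [0.45513701353445274, -0.2072142496982731], [0.46435158889091, -0.15017461345875524]] [0.0605 0.0514 0.0578 0.0485]
side [ 0.4794 -0.1823  0.06  ] [[0.5006358800970352, -0.21717697124005375], [0.45404025993341485, -0.20899492647594142], [0.4588081573763554, -0.15075090790153456], [0.5042818512898841, -0.15241391926026915]] [0.0473 0.0584 0.0455 0.0649]
[[ 0.7284 -0.1606  0.13  ]
 [ 0.71   -0.2819  0.13  ]
 [ 0.5828 -0.2621  0.13  ]
 [ 0.6017 -0.1409  0.13  ]] [0.1227 0.1288 0.1226 0.1282]
[[ 0.7939 -0.1687  0.045 ]
 [ 0.7735 -0.2943  0.045 ]]
[0.4475 0.1695 0.06  ]
[[ 0.9477  0.3191 -0.0004]
 [ 0.3191 -0.9477  0.0021]
 [ 0.0003 -0.0021 -1.    ]] [ 0.2153 -0.6391  0.2441]
```

Request:
{"api": "send_rows", "payload": {"moves": "0 0 0.019 0.25 -0.22 0 -1;0 0 0.038 0.5 -0.43 0 -1;0 0 0.058 0.75 -0.65 0 -1;0 0 0.077 1 -0.87 0 -1;0 0 0.077 1 -0.87 0 -1;0 0 0.077 1 -0.87 0 -1;0 0 0.077 1 -0.87 0 -1"}}

```text
time: 0.98
eef_pos: [0.3489, -0.4122, 0.2453]
tcp_rot: [0.997, -0.08, -0.0, 0.0]
contact_force: [-0.2, -0.5, -0.3]
opening: -0.001
finger_force: 0.0
```

```bash
cat > st.py <<'E'
import numpy as np,sys
from plant import ctrl
from scipy.spatial.transform import Rotation as Q
np.set_printoptions(precision=4,suppress=True)
s=ctrl.get_state();R=Q.from_quat(s["tcp_rot"]).as_matrix()
print(s["time"],s["eef_pos"],s["contact_force"],s["opening"],"\n",R)
print("units to go",R.T@(np.array([float(a) for a in sys.argv[1:4]])-s["eef_pos"])/.2)
E
python3 st.py .482 -.183 .1
```

```text
0.975 [ 0.3489 -0.4122  0.2453] [-0.1742 -0.5041 -0.2951] -0.0010371607380026797 
 [[ 0.9873 -0.1591 -0.0003]
 [-0.1591 -0.9873 -0.0005]
 [-0.0002  0.0005 -1.    ]]
units to go [ 0.475  -1.2375  0.7257]
```

Request:
{"api": "send_rows", "payload": {"moves": "0 0 0 0.12 -0.25 0.1 -1;0 0 0 0.24 -0.5 0.2 -1;0 0 0 0.36 -0.75 0.3 -1;0 0 0 0.475 -1 0.4 -1;0 0 0 0.475 -1 0.4 -1"}}

```text
time: 1.6
eef_pos: [0.475, -0.2266, 0.163]
tcp_rot: [0.997, -0.078, -0.002, -0.001]
contact_force: [-0.5, -0.4, -0.2]
opening: -0.003
finger_force: 0.0
```

Request:
{"api": "send_rows", "payload": {"moves": "0 0 0 0 -0.12 0.1 -1;0 0 0 0 -0.24 0.2 -1;0 0 0 0 -0.24 0.3 -1;0 0 0 0 -0.24 0.3 -1;0 0 0 0 -0.24 0.3 -1"}}

```text
time: 2.22
eef_pos: [0.483, -0.183, 0.1064]
tcp_rot: [0.997, -0.08, 0.001, 0.001]
contact_force: [1.0, -0.5, -0.2]
opening: 0.001
finger_force: 0.0
```

```bash
python3 st.py .482 -.183 .1
python3 - <<'E'
from plant import ctrl
import cv2,numpy as np
a=[cv2.resize(ctrl.read_camera(n)["image"][y:y+150,x:x+150,::-1],(390,390),interpolation=cv2.INTER_CUBIC) for n,x,y in(("top",280,170),("side",290,100))]
cv2.imwrite("pics/c1.png",np.hstack(a))
E
```

```text
2.225 [ 0.483  -0.183   0.1064] [ 1.0063 -0.4672 -0.1755] 0.0010563217059228658 
 [[ 0.9871 -0.1603  0.0014]
 [-0.1603 -0.9871 -0.0012]
 [ 0.0016  0.0009 -1.    ]]
units to go [-0.0049  0.0008  0.0319]
```

View pics/c1.png

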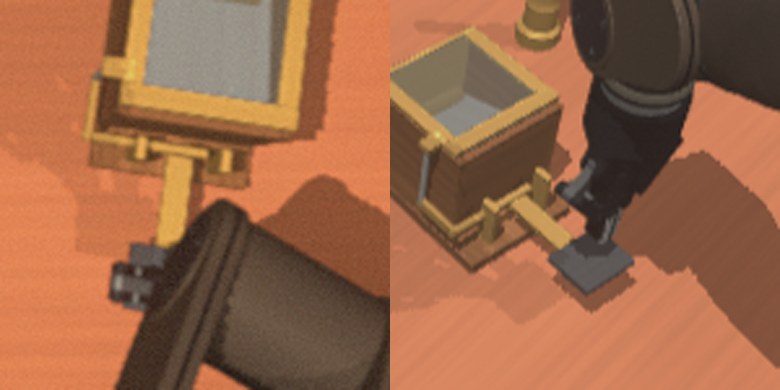

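The shut fingertips are right above the wide pad (side crop about (603,238), pad at (592,265)). I'll press.

Request:
{"api": "send_rows", "payload": {"moves": "0 0 0 0 0 0.04 -1;0 0 0 0 0 0.08 -1;0 0 0 0 0 0.12 -1;0 0 0 0 0 0.14 -1;0 0 0 0 0 0.16 -1;0 0 0 0 0 0.18 -1;0 0 0 0 0 0.2 -1;0 0 0 0 0 0.22 -1;0 0 0 0 0 0.24 -1;0 0 0 0 0 0.26 -1;0 0 0 0 0 0.28 -1;0 0 0 0 0 0.28 -1"}}

```text
time: 3.82
eef_pos: [0.483, -0.1812, 0.0498]
tcp_rot: [0.997, -0.08, 0.0, -0.0]
contact_force: [-2.5, 2.4, 6.9]
opening: 0.006
finger_force: 3.7
```

Request:
{"api": "send_rows", "payload": {"moves": "0 0 0 0 0 0.01 -1;0 0 0 0 0 0.02 -1;0 0 0 0 0 0.02 -1"}}

```text
time: 4.2
eef_pos: [0.4835, -0.1812, 0.0462]
tcp_rot: [0.997, -0.08, 0.001, 0.0]
contact_force: [-1.5, 2.9, 8.4]
opening: -0.001
finger_force: 3.9
```

Request:
{"api": "send_rows", "payload": {"moves": "0 0 0 0 0 0.01 -1;0 0 0 0 0 0.01 -1"}}

```text
time: 4.45
eef_pos: [0.4837, -0.1813, 0.0453]
tcp_rot: [0.997, -0.08, 0.001, 0.0]
contact_force: [-4.3, 3.8, 12.2]
opening: -0.0
finger_force: 6.6
```

Request:
{"api": "send_rows", "payload": {"moves": "0 0 0 0 0 0.01 -1;0 0 0 0 0 0.02 -1;0 0 0 0 0 0.02 -1;0 0 0 0 0 0.02 -1;0 0 0 0 0 0.02 -1"}}

```text
time: 5.08
eef_pos: [0.484, -0.1815, 0.0441]
tcp_rot: [0.997, -0.079, 0.0, -0.0]
contact_force: [-10.7, 7.0, 29.0]
opening: 0.007
finger_force: 16.0
```

Run:
```python
from plant import ctrl
import cv2,numpy as np
a=[cv2.resize(ctrl.read_camera(n)["image"][y:y+190,x:x+150,::-1],(395,500),interpolation=cv2.INTER_CUBIC) for n,x,y in(("top",290,110),("side",260,60))]
cv2.imwrite("pics/c2.png",np.hstack(a))
```

```text
(no output)
```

View pics/c2.png

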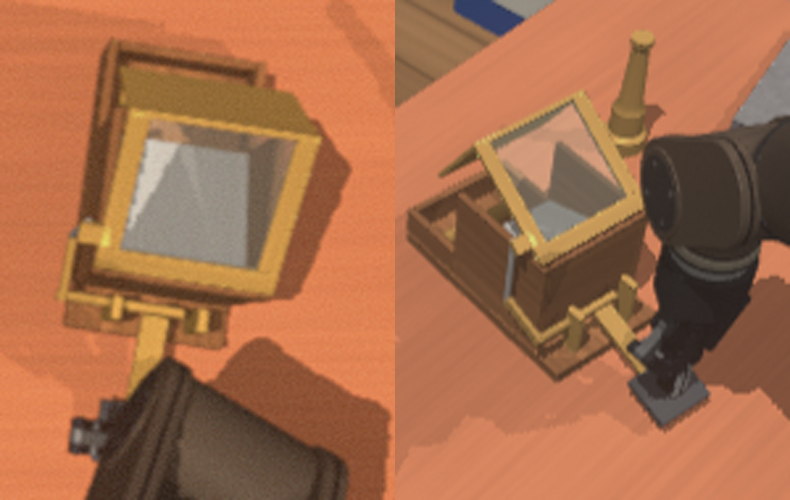

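The lid is fully raised and the pedal is at its stop (29 N). A brass bit shows in the trough at about (450,235). I'll hold briefly, then ease up at about 20 mm/s.

Request:
{"api": "send_rows", "payload": {"moves": "0 0 0 0 0 0 -1;0 0 0 0 0 0 -1;0 0 0 0 0 0 -1;0 0 0 0 0 0 -1;0 0 0 0 0 -0.01 -1;0 0 0 0 0 -0.02 -1;0 0 0 0 0 -0.03 -1;0 0 0 0 0 -0.04 -1;0 0 0 0 0 -0.05 -1;0 0 0 0 0 -0.06 -1;0 0 0 0 0 -0.07 -1;0 0 0 0 0 -0.08 -1"}}

```text
time: 6.68
eef_pos: [0.4824, -0.181, 0.0558]
tcp_rot: [0.997, -0.079, -0.0, -0.0]
contact_force: [-4.5, 1.2, 5.4]
opening: -0.001
finger_force: 3.4
```

Request:
{"api": "send_rows", "payload": {"moves": "0 0 0 0 0 -0.01 -1;0 0 0 0 0 -0.02 -1;0 0 0 0 0 -0.03 -1;0 0 0 0 0 -0.04 -1;0 0 0 0 0 -0.05 -1;0 0 0 0 0 -0.06 -1;0 0 0 0 0 -0.07 -1;0 0 0 0 0 -0.08 -1;0 0 0 0 0 -0.09 -1;0 0 0 0 0 -0.1 -1;0 0 0 0 0 -0.11 -1;0 0 0 0 0 -0.12 -1"}}

```text
time: 8.18
eef_pos: [0.4828, -0.1813, 0.0793]
tcp_rot: [0.997, -0.079, 0.0, 0.0]
contact_force: [-0.6, -0.0, -0.1]
opening: -0.002
finger_force: 0.0
```

Contact is lost at about the pad's rest height. I'll back off straight up, then move aside and check.

Request:
{"api": "send_rows", "payload": {"moves": "0 0 0 0 0 -0.05 -1;0 0 0 0 0 -0.2 -1;0 0 0 0 0 -0.4 -1;0 0 0 0 0.25 -0.6 -1;0 0 0 0 0.5 -0.6 -1;0 0 0 0 0.75 -0.6 -1;0 0 0 0 1 -0.6 -1;0 0 0 0 1 -0.6 -1;0 0 0 0 1 -0.6 -1"}}

```text
time: 9.3
eef_pos: [0.4508, -0.3782, 0.1994]
tcp_rot: [0.997, -0.08, 0.0, -0.0]
contact_force: [0.2, -0.1, 0.2]
opening: -0.001
finger_force: 0.0
```

Run:
```python
from plant import ctrl
import cv2,numpy as np
a=[cv2.resize(ctrl.read_camera(n)["image"][y:y+h,x:x+w,::-1],(395,500),interpolation=cv2.INTER_CUBIC) for n,x,y,w,h in(("top",290,110,150,190),("side",130,90,270,250))]
cv2.imwrite("pics/c3.png",np.hstack(a))
```

```text
(no output)
```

View pics/c3.png

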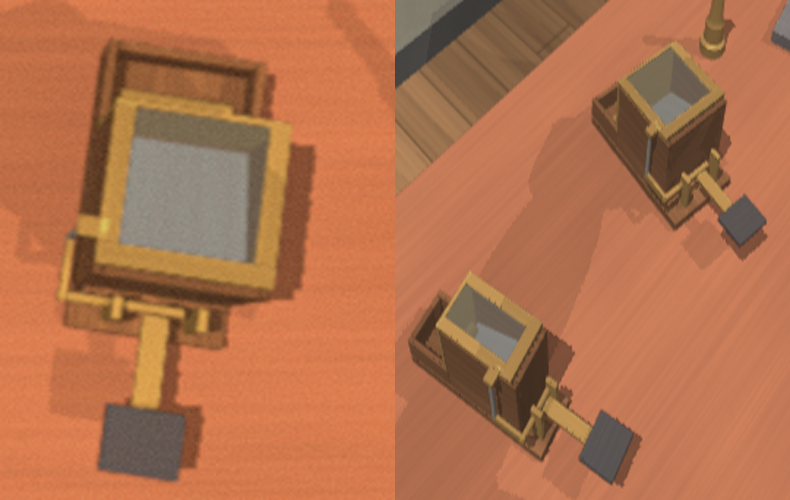

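The lids look shut, and a brass strip about 90 mm long lies just ahead of the wide lid at top crop (118–232, 93–105): the pin. I'll check its place, and compare the lids with the first picture.

Run:
```python
from h import *
from plant import ctrl
import cv2
th=np.radians(-9);ex=np.array([np.cos(th),np.sin(th)]);ey=np.array([-ex[1],ex[0]])
o=np.array([.482,-.183])+.18*ex
for p in[(118,92),(232,106)]:
    w=ray("top",(290+p[0]/2.633)*1.5625,(110+p[1]/2.633)*1.5625,.025)[:2]-o;print(w@ex,w@ey)
t=ctrl.read_camera("top")["image"];s=ctrl.read_camera("side")["image"]
A=[]
for n,new in(("top",t),("side",s)):
    old=pickle.load(open(n+".pkl","rb"))["image"];A.append(old if n=="side" else old);A.append(new)
c=[cv2.resize(i[y:y+h,x:x+w,::-1],(400,300),interpolation=cv2.INTER_CUBIC) for i,(x,y,w,h) in zip(A,[(310,115,104,78)]*2+[(255,100,120,90)]*2)]
cv2.imwrite("pics/c4.png",np.vstack([np.hstack(c[:2]),np.hstack(c[2:])]))
```

```text
0.09123031240874281 0.04550288676310229
0.09320677552505169 -0.04641790251163548
```

View pics/c4.png

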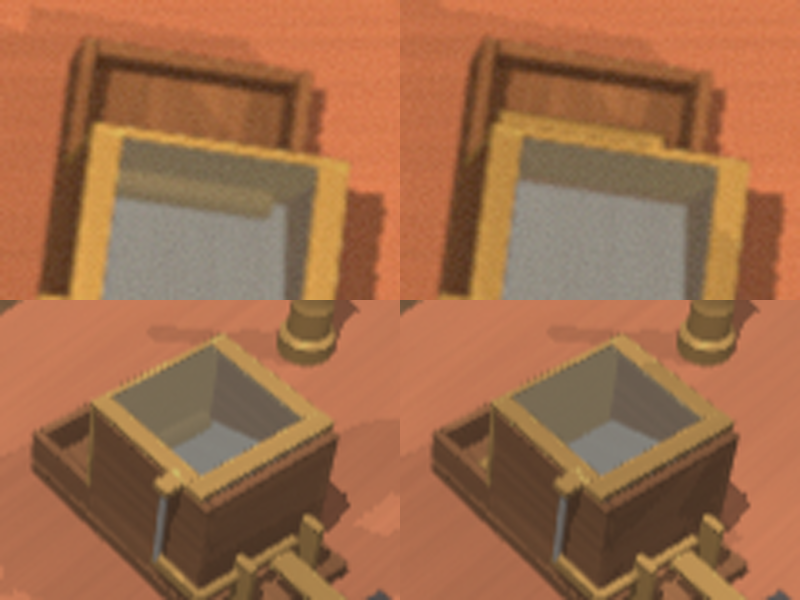

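The pin was inside the box before. It now lies in the trough, with its front edge at x ≈ 92 mm and y within ±46 mm, and the lid is back exactly where it started. The arm is clear, so I'm handing in.

```bash
python3 -c "from plant import ctrl;print(ctrl.sign_off())"
```

```text
the job is handed in; nothing more can be done
None
```

I pressed the wide dispenser's pedal to its stop and the hinge pin rolled out into the trough. I then eased the pedal up at about 20 mm/s until the lid was shut; the narrow dispenser was not touched, and the job was handed in at about 9.5 s.

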